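# Gauge a bottle in the bench caliper

## Task

Stand the short green bottle upright on the caliper's base plate, under the strip lamp and between the two jaws, and let go of it. Then push the sliding jaw gently shut on it until the spring anvil has given way by about half of its 10 mm travel, and leave the bottle clamped upright there. Do not disturb the tall bottle or the tray, and do not squeeze the bottle hard.

Things in the scene. Friction and masses are not known exactly. Their poses are not given: they have to be found in the camera images.
- short_bottle_mid (a point): the part: short round green bottle with a red screw cap, standing loose on the table. Body 46 mm diameter from its foot to 85 mm up, then a shoulder tapering to a 30 mm diameter cap; 122 mm tall in all, about 100 g. This point is on its axis half-way up, 61 mm above its foot; z is its axis
- gauge: bench caliper fixed to the table (position and yaw, -1.8 to -1.25 rad, vary). Origin on the table under it; its open front (-x) faces the robot's left, +y is the measuring direction and points away from the robot, z up. In its frame, mm: base plate x -110 to 80, y -170 to 170, top z 8; steel beam along y at x -95 to -65, top z 18. The jaw slides from -y towards the spring anvil at +y
- lamp (a point): middle of the underside of the white strip lamp fixed above the caliper, 252 mm above the table: 60 mm wide (gauge x -5 to 55), 420 mm long (y -210 to 210), 27 mm thick, on two posts 20 by 14 mm at gauge x 45, y +-200. It blocks a vertical tool over the bottle's place: come in from the open front (gauge -x), tilted 30 to 50 degrees from vertical
- housing (a point): middle of the top of the fixed dark anvil housing, 48 mm above the table: 40 by 40 mm (gauge x 10 to 50, y 75 to 115), joined to the beam by an arm at y 85 to 105, top 38 mm above the table
- bed (a point): point on the top of the base plate (x 30, y 10, z 8 mm in the gauge frame) in line with the anvil and jaw, below the middle of the lamp; a good place for the centre of the bottle's foot
- jaw (a joint): sliding jaw: opening between jaw face and the resting anvil face in m, 0 shut to 0.12 fully open; starts 0.09 to 0.115. Decreases as the jaw moves along the gauge's +y. Sliding friction about 7 N; it stays where it is left, also against the anvil's spring
- jaw_thumb (a point): centre of the jaw's dark thumb post, for pushing or pinching: 22 mm (x) by 14 mm (y) by 38 mm tall, top 71 mm above the table, in front of the lamp at gauge x -80, 20 mm behind the jaw face (towards -y). It stands on a carriage 42 (x) by 40 mm (y), top 33 mm above the table; a jaw arm 14 mm thick, top 46 mm above the table, reaches from there to gauge x 52
- jaw_face (a point): centre of the jaw's flat measuring face, at gauge x 30, 29 mm above the table (the face spans 12 to 46 mm above the table); it looks to the gauge's +y
- anvil_face (a point): centre of the flat measuring face of the spring anvil (36 mm wide, 12 to 46 mm above the table), looking to the gauge's -y; at rest at gauge x 30, y 55 mm
- anvil (a joint): how far the spring anvil is pushed in (towards the gauge's +y), in m: 0 at rest, 0.010 at its stop. Spring 0.4 N per mm plus 0.4 N at rest, so 5 mm means about 2.4 N. Its tail with a dark button comes out at the back of the housing by the same amount (button 2 mm off the housing at rest)
- tall_bottle_mid (a point): bystander: tall green bottle with a red cap, 62 mm diameter, 185 mm tall; the point is half-way up. It stands near the short bottle (which stands where varies). Leave alone
- cap_tray: bystander: open grey tray 90 by 110 by 40 mm with a few red caps in it; origin under its centre. Leave alone
There are look-alikes about, which are no part of the job. What is shaped like the part that bears short_bottle_mid but brown or purple is not meant.

How it is judged (in metres and radians):
On the way, in this order (a step that is already met when the one before it is completed fails the run):
1. the short bottle stands upright on the base plate between the open jaws, let go (x of short_bottle_mid in the frame of gauge between 0.012 and 0.048 m and y of short_bottle_mid in the frame of anvil_face below -0.018 m and y of short_bottle_mid in the frame of jaw_face above 0.018 m and z of short_bottle_mid in the frame of gauge below 0.074 m and angle between short_bottle_mid's own z axis and vertical below 0.1 rad and contact force between the fingers and short_bottle below 0.05 N), for 0.2 s.
2. the jaw is slid shut on the bottle until the spring anvil gives way (value of joint anvil above 0.002 m and contact force between each of jaw, anvil and short_bottle above 0.5 N), for 0.2 s.
At the end, for the whole second after the job is handed in: the short bottle stands at rest on the base plate, upright within 0.1 rad and within 18 mm of the jaws' centre line, clamped between jaw and anvil (more than 0.5 N on each), with the anvil pushed in by 2 to 8 mm (all of step 2 and value of joint anvil below 0.008 m and x of short_bottle_mid in the frame of gauge between 0.012 and 0.048 m and z of short_bottle_mid in the frame of gauge below 0.074 m and angle between short_bottle_mid's own z axis and vertical below 0.1 rad and linear speed of short_bottle below 0.01 m/s); the robot touches nothing.
It fails at once if the bottle is squeezed hard by the jaws (over 20 N) (contact force between any of jaw, anvil and short_bottle above 20 N).
It fails at once if the tall bottle is moved more than 20 mm (distance of tall_bottle_mid from where it was at the start of the episode above 0.02 m).
It fails at once if the tray is moved more than 20 mm (distance of cap_tray from where it was at the start of the episode above 0.02 m).
It also fails if it takes over 64 s, if anything falls off the work surface, if the arm or the gripper's body presses on something with over 40 N, if the wrist force passes 120 N, or if a joint passes its speed limit or range.

## Robot

A 6-joint arm with a two-finger parallel gripper is mounted at the origin on the work surface. World frame = base frame: x ahead of the robot, y to its left, z up, the work surface at z = 0. Lengths are in mm, angles in rad, forces in N, time in s.
With the tool pointing down it reaches from about 350 to 775 mm from the base axis. Payload 5.5 kg.
Tool frame: the origin (TCP) lies at the very end of the fingers, on their centre line; the grasp point (between the pads) lies 19 mm behind it; x points along the fingers, z is the direction in which the jaws open and shut, and the axes are right-handed (so a half turn about x gives the same grasp; the last joint's range is limited). The gripper opens to 85 mm and grips with 20 to 120 N. Pads are 22 mm wide; open, the fingers measure 114 mm over their backs; the gripper's body (76 mm by 85 mm) begins 54 mm behind the grasp point. The pads swing forward as they close: fully open they stand 13 mm farther back than shut.
Start: joints at [-0.14, 0.313, 0.046, 1.304, 0, 1.431], TCP at [575.041, -0.015, 231.323] pointing down, gripper open.
Joint ranges: [-2.76, 2.76], [-0.86, 1.69], [-1.03, 1.26], [-2.2, 2.34], [-1.47, 1.5], [-3.14, 3.14]. Speed limits (rad/s): [2.57, 2.57, 3.14, 3.14, 3.14, 3.14].

## Interface

Orientations are given as [roll, pitch, yaw] about the fixed x, y, z axes, in that order (R = Rz(yaw) Ry(pitch) Rx(roll)).
In Python, from workcell import bot gives the robot as it stands. Calls block until the motion is done:
- bot.reach(position, orientation): joint-space move of the TCP to a pose.
- bot.move_linear(position, vel=150, orientation=None, contact_N=None): straight line of the TCP; orientation=None keeps the orientation; vel is the mean speed in mm/s. With contact_N (N) it stops when the force on the tool has changed by that much, and returns True; else False.
- bot.set_joints(angles): joint-space move.
- bot.set_gripper(opening): finger opening in mm; the grip force is fixed at half the most; returns when the fingers have stopped.
- bot.pause(seconds).
- bot.solve_ik(position, orientation): joint angles nearest the present ones, or None.
- bot.get_state(): the state.
- bot.snapshot(name): name is "scene" or "side" or "wrist"; returns a dict with "img" (400x640x3 uint8, red, green, blue), "vertical_fov" (degrees; the focal length in pixels is half the picture's height over the tangent of half this angle, whatever the lens; pixels are square), "cx", "cy" (the principal point, pixels), "view" (4x4, takes a point from world to camera coordinates); the wrist camera has in their place "T_tool_cam" (4x4, takes a point from camera to tool coordinates, whose origin is the TCP and whose axes are the tool frame's). Camera axes: x right, y up, looking along -z (the intrinsics and any distortion apply to the point x, -y, -z); pixel columns grow to the right and rows downward; lengths in mm; the calibration is good to about 2 mm. The wrist camera is an equidistant fisheye: a pixel r from the principal point sees the ray r / f radians off the axis. A picture is of the moment at which its call begins: read the wrist's pose just before it. There is no depth.
A pose or a line that the arm cannot do raises bot.IKError and nothing moves.
- bot.sign_off(): hands the job in, once; it reports no verdict.
The state is a dict: "time": time; "qpos": joint angles; "dq": joint speeds; "joint_torque": joint torques, N m; "position": TCP position; "tool_rot": TCP orientation; "ft_force": force on the tool from outside, world axes, zero at the start; "wrist_torque": the same for the moment, N m; "opening": finger opening in mm.
Only numpy, scipy, OpenCV 4.12 (cv2) and the standard library are available. Lean on these libraries where they do the work, as an engineer would, in place of code of your own. Each camera call takes 0.05 s, during which the arm holds its last target.

## Working session

There is one attempt and no reset: what is moved stays moved. The work goes in short steps, each a Python script; the robot and the scene stay as the last script left them, time stands still between calls to the robot, and variables do not carry over. Pictures are saved under pics/ and viewed, and the job is handed in when it is done.

```bash
ls; mkdir -p pics
python3 - <<'E'
from workcell import bot
import cv2,json
s=bot.get_state(); print(s)
for n in ["scene","side","wrist"]:
    d=bot.snapshot(n)
    cv2.imwrite(f"pics/{n}0.png",d["img"][:,:,::-1])
    print(n,{k:v for k,v in d.items() if k!="img"})
E
```

```text
pics
{'time': 0.0, 'qpos': array([-1.39573144e-01,  3.13970866e-01,  4.49423317e-02,  1.30359800e+00,
       -9.76725890e-06,  1.43115031e+00]), 'dq': array([ 0.00075155,  0.00099127,  0.00051103,  0.00010962, -0.00159451,
       -0.00060404]), 'joint_torque': array([-2.90074182e-03, -4.80629075e+01,  2.98531097e+01,  1.95313990e-02,
       -3.83516899e-04, -4.27451073e-05]), 'position': array([5.74471516e+02, 7.70975789e-02, 2.30410694e+02]), 'tool_rot': array([3.00728327, 1.56896609, 3.00735616]), 'ft_force': array([0.18836515, 0.63893431, 0.20112289]), 'wrist_torque': array([ 0.00398279,  0.03322182, -0.01499352]), 'opening': 85.48489924698862}
scene {'vertical_fov': 48.71615264175685, 'cx': 313.34324493100513, 'cy': 200.47886278194105, 'view': array([[ 3.08349144e-01,  9.51272190e-01, -1.42334036e-03,
        -1.29558150e+02],
       [-5.92701801e-01,  1.93290609e-01,  7.81884464e-01,
         1.94193304e+02],
       [ 7.44060065e-01, -2.40249789e-01,  6.23421734e-01,
        -1.82052848e+03],
       [ 0.00000000e+00,  0.00000000e+00,  0.00000000e+00,
         1.00000000e+00]])}

[... 189 characters left out ...]
  [ 2.51178290e-01,  4.58626019e-01,  8.52391718e-01,
        -2.71191930e+02],
       [-4.16171591e-01, -7.43901183e-01,  5.22888359e-01,
        -9.54027786e+02],
       [ 0.00000000e+00,  0.00000000e+00,  0.00000000e+00,
         1.00000000e+00]])}
wrist {'vertical_fov': 65.70646984690485, 'cx': 319.3393181120637, 'cy': 201.37627889764153, 'T_tool_cam': array([[ 9.69484857e-04,  2.88885892e-01, -9.57363046e-01,
        -1.41659674e+02],
       [ 4.20173609e-04,  9.57363293e-01,  2.88886393e-01,
         7.40385542e+01],
       [ 9.99999442e-01, -6.82329669e-04,  8.06766988e-04,
         1.57106197e+00],
       [ 0.00000000e+00,  0.00000000e+00,  0.00000000e+00,
         1.00000000e+00]])}
```

View pics/scene0.png

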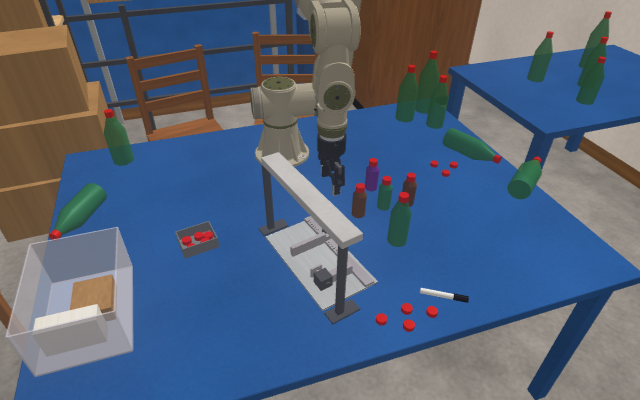

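View pics/side0.png

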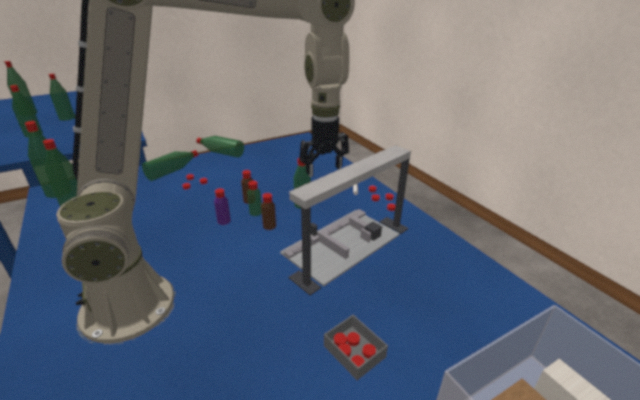

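View pics/wrist0.png

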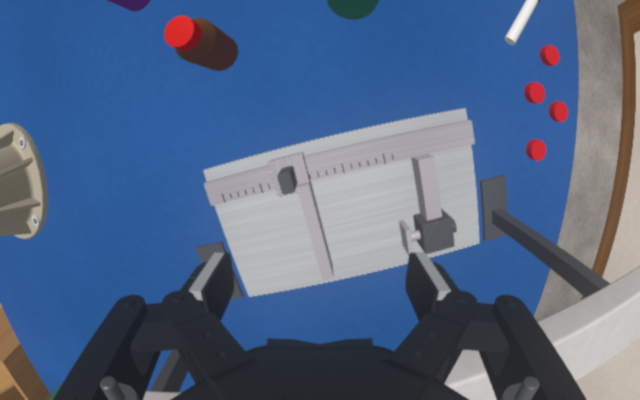

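```bash
cat > h.py <<'E'
import numpy as np, cv2
from scipy.spatial.transform import Rotation as R
def Rm(rpy): return R.from_euler('xyz',rpy).as_matrix()
def rpy(M): return R.from_matrix(M).as_euler('xyz')
def fpx(d): return 200/np.tan(np.radians(d["vertical_fov"])/2)
def wc(d,s=None):
    """cam->world R,t"""
    if "view" in d:
        V=np.array(d["view"]); return V[:3,:3].T, -V[:3,:3].T@V[:3,3]
    T=np.eye(4);T[:3,:3]=Rm(s["tool_rot"]);T[:3,3]=s["position"]
    T=T@d["T_tool_cam"]; return T[:3,:3],T[:3,3]
def ray(d,uv,s=None):
    f=fpx(d);Rc,t=wc(d,s)
    a=np.array([uv[0]-d["cx"],uv[1]-d["cy"]])/f
    if "view" in d: v=np.array([a[0],-a[1],-1])
    else:
        r=np.linalg.norm(a)+1e-12; v=np.array([a[0]/r*np.sin(r),-a[1]/r*np.sin(r),-np.cos(r)])
    return t,Rc@(v/np.linalg.norm(v))
def plane(d,uv,z,s=None):
    o,v=ray(d,uv,s); return o+v*(z-o[2])/v[2]
def proj(d,p,s=None):
    f=fpx(d);Rc,t=wc(d,s); c=(np.atleast_2d(p)-t)@Rc
    x,y,z=c[:,0],-c[:,1],-c[:,2]
    if "view" in d: return np.c_[d["cx"]+f*x/z,d["cy"]+f*y/z]
    r=np.hypot(x,y)+1e-12; th=np.arctan2(r,z)
    return np.c_[d["cx"]+f*th*x/r,d["cy"]+f*th*y/r]
def tri(rays):
    A=np.zeros((3,3));b=np.zeros(3)
    for o,v in rays:
        P=np.eye(3)-np.outer(v,v);A+=P;b+=P@o
    return np.linalg.solve(A,b)
def crop(img,x0,x1,y0,y1,k,name):
    cv2.imwrite(name,cv2.resize(img[y0:y1,x0:x1,::-1],None,fx=k,fy=k,interpolation=cv2.INTER_CUBIC))
E
python3 - <<'E'
from workcell import bot
from h import *
import pickle
s=bot.get_state();D={n:bot.snapshot(n) for n in ["scene","side","wrist"]};pickle.dump((s,D),open("d0.pkl","wb"))
crop(D["scene"]["img"],340,440,140,260,5,"pics/sc1.png")
crop(D["side"]["img"],200,300,160,240,7,"pics/si1.png")
w=D["wrist"]
for uv in [(206,170),(466,109),(480,242),(249,297)]: print(plane(w,uv,8,s))
for uv in [(385,208)]: print(plane(D["scene"],uv,0))
for uv in [(255,213)]: print(plane(D["side"],uv,0))
E
```

```text
[433.58272678   5.10794506   8.        ]
[758.48308667  84.8405228    8.        ]
[803.86415279 -95.80510649   8.        ]
[ 474.73262496 -179.07423449    8.        ]
[454.18550635 252.10854435   0.        ]
[439.57064386 244.49296826   0.        ]
```

View pics/sc1.png

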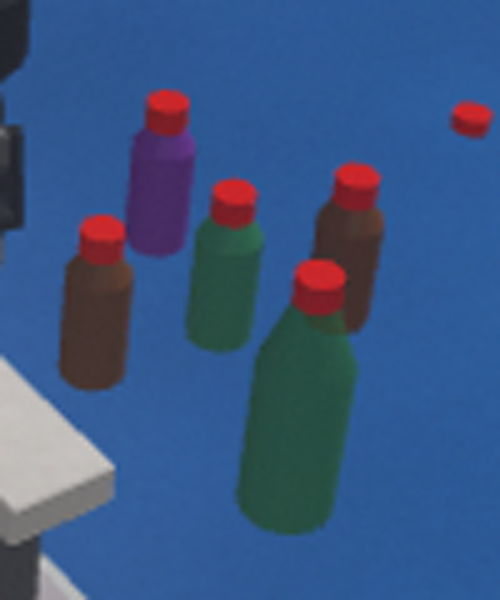

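View pics/si1.png

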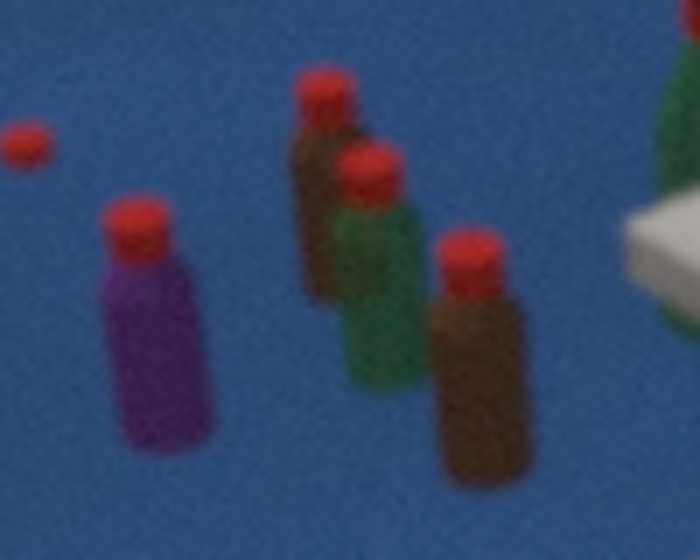

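Run:
```python
from h import *
import pickle
s,D=pickle.load(open("d0.pkl","rb"))
caps={"green":((387.0,177.8),(252.8,182.3)),"purple":((373.6,160),(219.7,190)),"br1":((360.4,185),(267.4,194.4)),"br2":((411.4,174.6),(246.4,171.3))}
for k,(a,b) in caps.items(): print(k,plane(D["scene"],a,122).round(1),plane(D["side"],b,122).round(1),tri([ray(D["scene"],a),ray(D["side"],b)]).round(1))
print("tall",plane(D["scene"],(404,194),185))
print("feet", proj(D["scene"],[[445,245,0]]), proj(D["side"],[[445,245,0]]))
crop(D["wrist"]["img"],190,510,90,310,2.5,"pics/w1.png")
crop(D["side"]["img"],270,430,130,270,5,"pics/si2.png")
```

```text
green [442.8 251.5 122. ] [442.9 246.  122. ] [443.6 250.5 121.1]
purple [330.  253.1 122. ] [330.3 248.8 122. ] [330.6 252.4 121.2]
br1 [452.6 151.4 122. ] [455.  148.7 122. ] [454.8 149.8 122.6]
br2 [451.5 337.6 122. ] [451.9 332.9 122. ] [452.5 336.6 121.4]
tall [611.04514105 219.56517205 185.        ]
feet [[382.02522096 206.81377061]] [[256.39475593 212.52087216]]
```

View pics/w1.png

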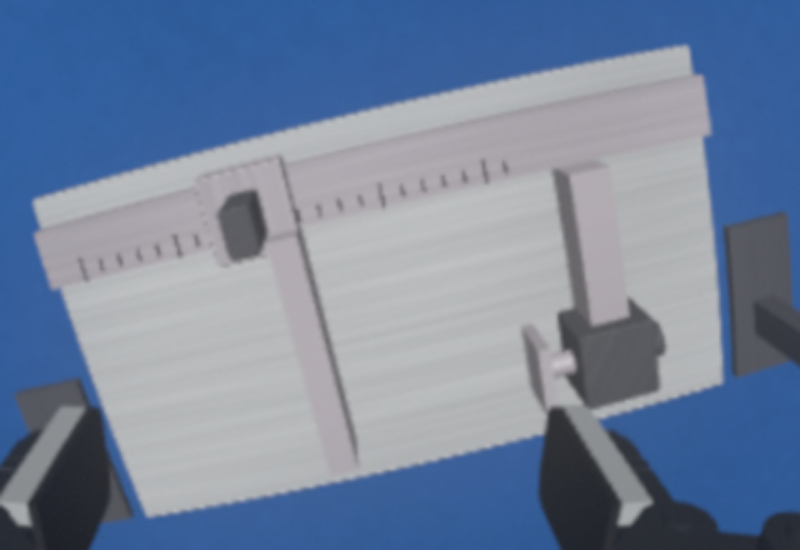

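View pics/si2.png

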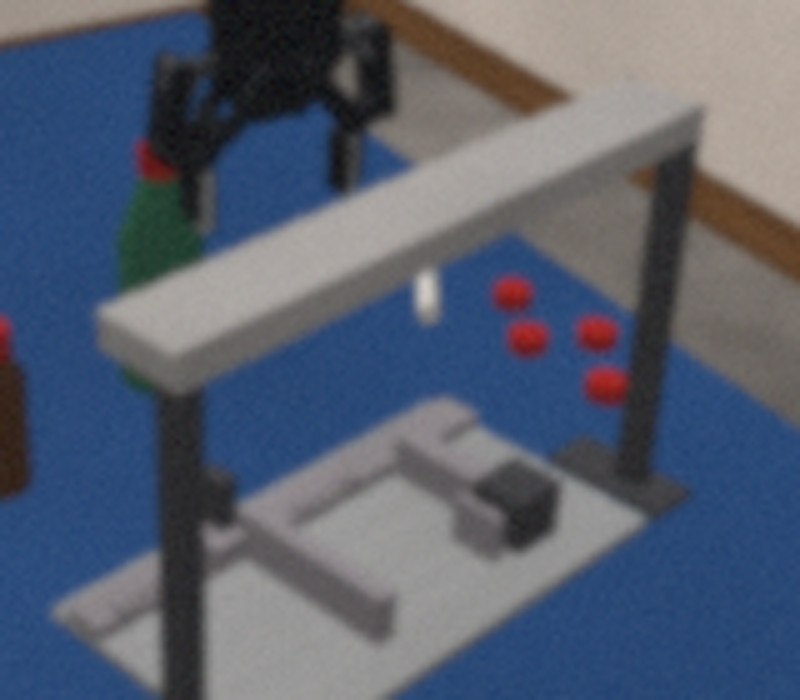

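Run:
```python
from h import *
import pickle
from scipy.optimize import least_squares
from workcell import bot
s,D=pickle.load(open("d0.pkl","rb"))
w=D["wrist"]
G=np.array([[-110,-170,8],[-110,170,8],[80,170,8],[80,-170,8]],float)
C=np.array([[35,200],[688,46],[722,383],[148,516]])/2.5+[190,90]-0.3
def g2w(p,q):
    c,sn=np.cos(q[2]),np.sin(q[2]); p=np.atleast_2d(p)
    return np.c_[q[0]+c*p[:,0]-sn*p[:,1], q[1]+sn*p[:,0]+c*p[:,1], p[:,2]]
r=least_squares(lambda q:(proj(w,g2w(G,q),s)-C).ravel(),[621,-61,-1.33])
q=r.x;print(q,r.fun.round(1))
def w2g(P): 
    c,sn=np.cos(q[2]),np.sin(q[2]); d=P[:2]-q[:2]; return np.array([c*d[0]+sn*d[1],-sn*d[0]+c*d[1]])
k=lambda u,v:(u/2.5+190-.3,v/2.5+90-.3)
print("arm end top right",w2g(plane(w,k(357,462),46,s)),"left",w2g(plane(w,k(330,475),46,s)))
print("housing", proj(w,g2w([[10,75,48],[10,115,48],[50,115,48],[50,75,48],[30,55,46]],q),s)*2.5-np.array([190,90])*2.5)
for n in["scene","side"]:
  print(n,proj(D[n],g2w(np.r_[G,[[30,10,8],[30,-210,252],[30,210,252]]],q)).round())
np.save("q.npy",q)
# IK
def pose(gp,az,tilt,flip):
    b=np.array([np.cos(az),np.sin(az),0]); x=-np.sin(tilt)*b-np.cos(tilt)*np.array([0,0,1.])
    z=np.cross([0,0,1.],b)*(1 if flip else -1)
    y=np.cross(z,x); return gp+19*x, rpy(np.c_[x,y,z]), y
for t in (35,40,45):
  for nm,gp,azs in (("pick",np.array([443,249,72.]),(0,20,130,140,220,228,236)),("place",g2w([[30,8,82.]],q)[0],np.degrees(q[2])+180+np.array([-25,-12,0,12,25]))):
    for az in azs:
      for f in(0,1):
        p,o,y=pose(gp,np.radians(az),np.radians(t),f)
        j=bot.solve_ik(p,o); j2=bot.solve_ik(p+[0,0,70],o)
        if j is not None: print(t,nm,round(az),f,"camdown" if y[2]<0 else "camup",np.round(j,2), None if j2 is None else "ok")
```

```text
[619.67839758 -60.71182498  -1.33029037] [-1.5 -0.   1.2 -0.5  1.2  0.5 -0.7  0.8]
arm end top right [ 47.65675899 -40.63442756] left [ 51.72630027 -55.056679  ]
housing [[579.36471521 338.01605215]
 [656.74592393 317.81723852]
 [662.50480119 391.49423167]
 [588.16083585 412.01162249]
 [543.46125335 384.32073919]]
scene [[316. 216.]
 [378. 281.]
 [323. 310.]
 [266. 236.]
 [308. 265.]
 [269. 162.]
 [351. 247.]]
side [[280. 250.]
 [355. 209.]
 [399. 232.]
 [323. 283.]
 [354. 246.]
 [298. 205.]
 [403. 155.]]
35 pick 0 0 camdown [ 0.27  0.77  0.16  1.56  0.15 -2.92] ok
35 pick 0 1 camup [0.27 0.77 0.16 1.56 0.15 0.22] ok
35 pick 20 0 camdown [ 0.35  0.8   0.22  1.6   0.   -3.14] ok
35 pick 20 1 camup [0.35 0.8  0.22 1.6  0.   0.  ] ok
35 pick 130 0 camdown [ 0.67  0.37 -0.49  0.69 -0.61  1.54] ok
35 pick 130 1 camup [ 0.67  0.37 -0.49  0.69 -0.61 -1.6 ] ok
35 pick 140 0 camdown [ 0.67  0.3  -0.61  0.52 -0.6   1.32] ok
35 pick 140 1 camup [ 0.67  0.3  -0.61  0.52 -0.6  -1.82] ok
35 pick 220 0 camdown [ 0.2   0.04 -1.02 -0.04  0.28 -0.42] ok
35 pick 220 1 camup [ 0.2   0.04 -1.02 -0.04  0.
[... 2518 characters left out ...]
.78  1.39] ok
45 pick 140 1 camup [ 0.74  0.35 -0.63  0.46 -0.78 -1.75] ok
45 place 79 0 camdown [ 0.04  0.73  0.09  1.16 -0.76  1.9 ] ok
45 place 79 1 camup [ 0.04  0.73  0.09  1.16 -0.76 -1.24] ok
45 place 92 0 camdown [ 0.05  0.61 -0.14  0.84 -0.79  1.6 ] ok
45 place 92 1 camup [ 0.05  0.61 -0.14  0.84 -0.79 -1.55] ok
45 place 104 0 camdown [ 0.04  0.5  -0.34  0.53 -0.77  1.29] ok
45 place 104 1 camup [ 0.04  0.5  -0.34  0.53 -0.77 -1.85] ok
45 place 116 0 camdown [ 0.02  0.41 -0.52  0.24 -0.7   1.  ] ok
45 place 116 1 camup [ 0.02  0.41 -0.52  0.24 -0.7  -2.15] ok
45 place 129 0 camdown [-0.03  0.34 -0.69 -0.03 -0.57  0.7 ] ok
45 place 129 1 camup [-0.03  0.34 -0.69 -0.03 -0.57 -2.45] ok
```

```bash
cat >> h.py <<'E'
def pose(gp,az,tilt=40,d=0):
    """TCP pose for grasp point gp, back azimuth az(deg), camera on the low side, d mm backed off"""
    az=np.radians(az);tilt=np.radians(tilt)
    b=np.array([np.cos(az),np.sin(az),0]); x=-np.sin(tilt)*b-np.cos(tilt)*np.array([0,0,1.])
    z=-np.cross([0,0,1.],b); y=np.cross(z,x)
    return np.asarray(gp,float)+(19-d)*x, rpy(np.c_[x,y,z])
def g2w(p,q):
    c,sn=np.cos(q[2]),np.sin(q[2]); p=np.atleast_2d(p)
    return np.c_[q[0]+c*p[:,0]-sn*p[:,1], q[1]+sn*p[:,0]+c*p[:,1], p[:,2]]
def w2g(P,q):
    c,sn=np.cos(q[2]),np.sin(q[2]); d=np.asarray(P)[:2]-q[:2]; return np.array([c*d[0]+sn*d[1],-sn*d[0]+c*d[1]])
E
python3 - <<'E'
from workcell import bot
from h import *
import pickle
p,o=pose([443,249,68],138,d=130)
bot.reach(p,o)
s=bot.get_state();d=bot.snapshot("wrist");pickle.dump((s,d),open("d1.pkl","wb"))
print(s["time"],s["position"],p,s["tool_rot"],o,s["opening"])
for z in(0,122): print(proj(d,[[443,249,z]],s))
cv2.imwrite("pics/w2.png",d["img"][:,:,::-1])
E
```

```text
1.6833 [390.85266733 296.6889053  153.46565812] [389.97704425 296.7420838  153.03093319] [-1.56895706  0.87281045 -0.73311753] [-1.57079633  0.87266463 -0.73303829] 85.09879366844044
[[317.33717679 140.29893971]]
[[316.80979723 256.77888052]]
```

View pics/w2.png

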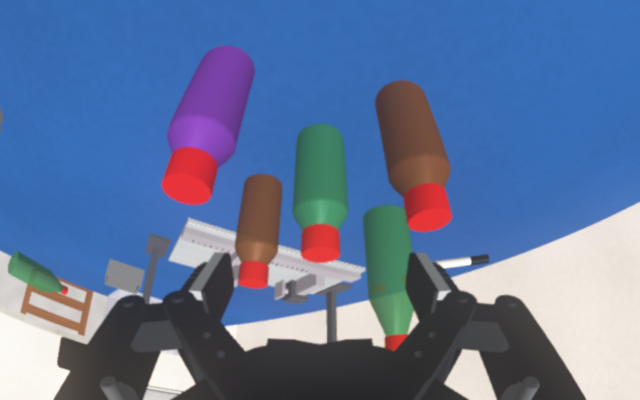

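Run:
```python
from workcell import bot
from h import *
import pickle
bot.set_gripper(74)
p,o=pose([444.7,250.7,68],138,d=0)
print(bot.move_linear(p,vel=120,orientation=o,contact_N=8))
s=bot.get_state();d=bot.snapshot("wrist");pickle.dump((s,d),open("d2.pkl","wb"))
print(s["time"],s["position"],p,s["ft_force"],s["opening"])
cv2.imwrite("pics/w3.png",d["img"][:,:,::-1])
d=bot.snapshot("scene");crop(d["img"],320,440,120,240,5,"pics/sc3.png")
```

```text
True
2.7417 [434.68987221 260.39140057  88.41490214] [453.77600143 242.5279316   53.44515558] [-2.19437375  1.28402344  7.53189996] 73.82382718863971
```

View pics/w3.png

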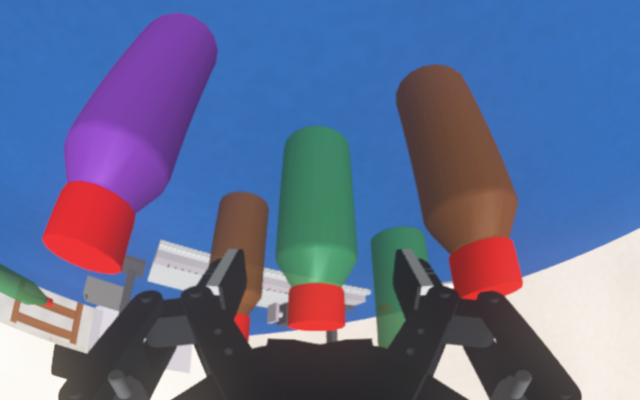

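View pics/sc3.png

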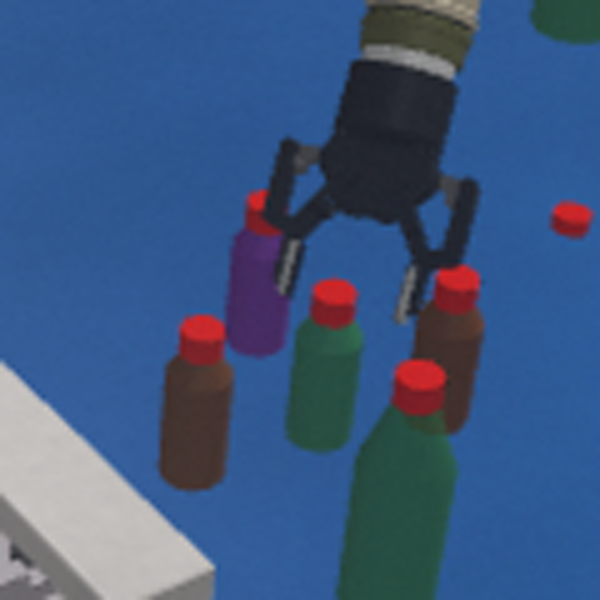

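Run:
```python
from workcell import bot
for i in range(3):
    bot.pause(0.1);s=bot.get_state();print(s["ft_force"],s["wrist_torque"],s["position"])
```

```text
[-1.13657541  0.67732233  7.1238302 ] [ 0.25398351 -0.12405399  0.00232975] [433.42982673 260.70057007  88.35688309]
[-2.07822359  0.68770835  6.79043664] [ 0.22730523 -0.04973352 -0.02381119] [433.33343982 260.76450786  88.32643741]
[-1.27087821  0.18334527  5.74592227] [ 0.23076328 -0.09939329  0.02365482] [433.30930116 260.80860752  88.31051284]
```

Run:
```python
import pickle
s,d=pickle.load(open("d1.pkl","rb"));print(s["ft_force"],s["wrist_torque"],s["dq"])
```

```text
[-0.81409987  0.64668555 -0.96480085] [ 0.39081125  0.42779398 -0.02597911] [-0.01992473  0.00210001  0.00721569 -0.00249028 -0.00019704  0.00014371]
```

Run:
```python
from workcell import bot
from h import *
s=bot.get_state();Rt=Rm(s["tool_rot"])
for n,c in dict(br2=(454,338),purple=(330.5,252.5),green=(444.7,250.7),br1=(455,150)).items():
  for z in (122,85): print(n,z,((np.array([*c,z])-s["position"])@Rt).round(1))
p,o=pose([444.7,250.7,68],138,d=130)
bot.move_linear(p,vel=150,orientation=o)
s=bot.get_state();d=bot.snapshot("scene");crop(d["img"],320,440,120,240,5,"pics/sc4.png");print(s["time"],s["ft_force"])
dw=bot.snapshot("wrist");cv2.imwrite("pics/w4.png",dw["img"][:,:,::-1])
```

```text
br2 122 [-49.    6.1  71.3]
br2 85 [-20.8  30.   71.2]
purple 122 [-71.6  32.2 -74.9]
purple 85 [-43.3  56.1 -75. ]
green 122 [-15.9 -33.4   0.2]
green 85 [12.4 -9.5  0.1]
br1 122 [ 32.4 -90.8 -67.7]
br1 85 [ 60.7 -66.9 -67.8]
3.8667 [ 0.03070478  0.88187837 -1.05829752]
```

View pics/sc4.png

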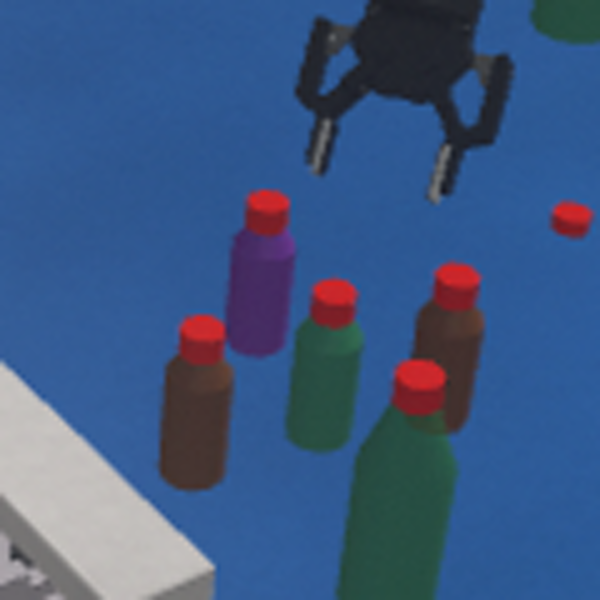

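View pics/w4.png

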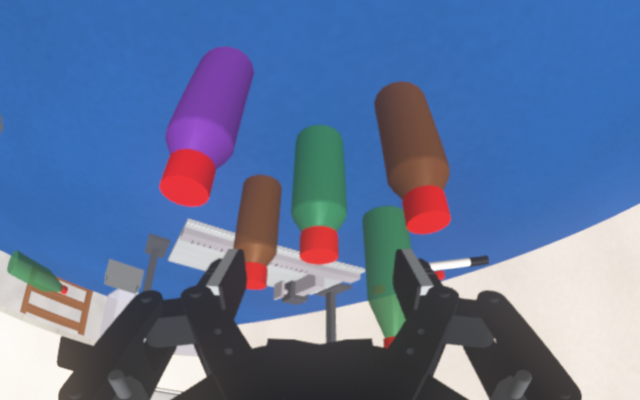

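Run:
```python
from workcell import bot
from h import *
import pickle
bot.set_gripper(58)
g=[444.7,250.7,68]
p,o=pose(g,141,d=110)
bot.move_linear(p,vel=150,orientation=o)
p,o=pose(g,141,d=0)
print(bot.move_linear(p,vel=100,orientation=o,contact_N=5))
s=bot.get_state();d=bot.snapshot("wrist");pickle.dump((s,d),open("d2.pkl","wb"))
print(s["time"],s["position"],p,s["ft_force"],s["opening"])
cv2.imwrite("pics/w5.png",d["img"][:,:,::-1])
d=bot.snapshot("scene");crop(d["img"],320,440,120,240,5,"pics/sc5.png")
```

```text
False
5.8083 [454.33090601 243.44048027  53.83093202] [454.1912561  243.01413235  53.44515558] [ 0.54804823 -0.29285079 -0.14175856] 57.85122906754475
```

View pics/w5.png

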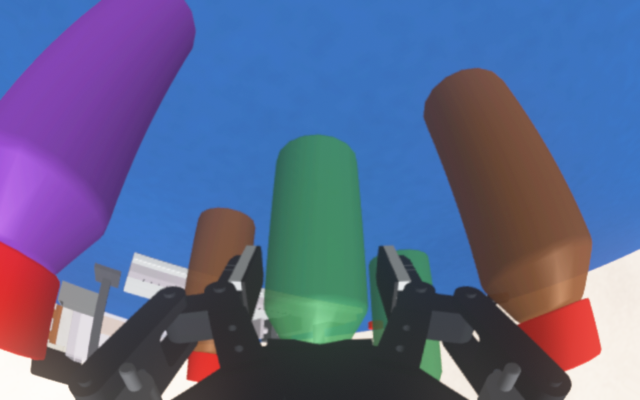

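View pics/sc5.png

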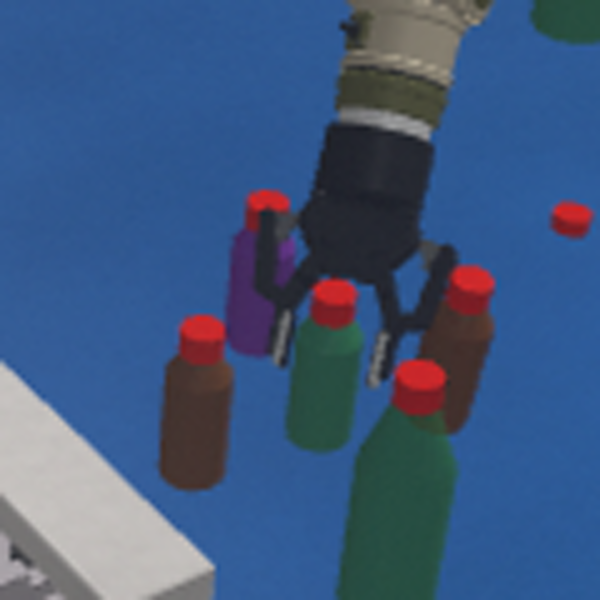

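Run:
```python
from workcell import bot
from h import *
import pickle
bot.set_gripper(40)
s=bot.get_state();print(s["opening"],s["ft_force"],s["time"])
g=[444.7,250.7,68]
p,o=pose(g,141)
bot.move_linear(p+[0,0,145],vel=130,orientation=o)
bot.pause(.1)
s=bot.get_state();d=bot.snapshot("wrist");pickle.dump((s,d),open("d3.pkl","wb"))
print(s["time"],s["position"],p,s["ft_force"],s["opening"])
cv2.imwrite("pics/w6.png",d["img"][:,:,::-1])
d=bot.snapshot("scene");crop(d["img"],320,440,120,240,5,"pics/sc6.png")
```

```text
44.829870473065114 [-3.23653353  1.29532881  5.65514253] 6.175
7.5417 [453.72652465 242.62900231 197.41170526] [454.1912561  243.01413235  53.44515558] [-0.57179086 -0.16880162 -1.47787466] 44.31859069770786
```

View pics/w6.png

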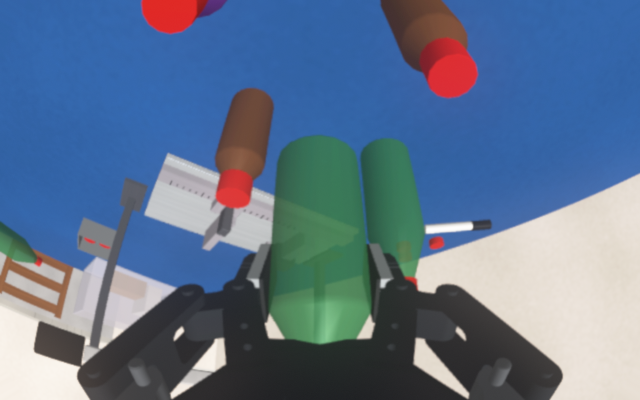

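View pics/sc6.png

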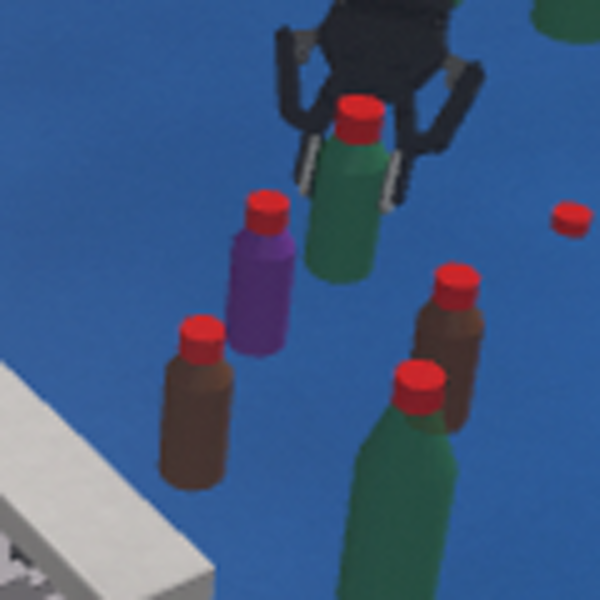

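Run:
```python
from workcell import bot
from h import *
import pickle
q=np.load("q.npy"); az=np.degrees(q[2])+180
p,o=pose(g2w([[-120,20,215]],q)[0],az)
bot.move_linear(p,vel=200,orientation=o)
p,o=pose(g2w([[-50,20,140]],q)[0],az)
bot.move_linear(p,vel=150,orientation=o)
bot.pause(.1)
D={}
s=bot.get_state()
for n in("wrist","scene","side"): D[n]=bot.snapshot(n)
pickle.dump((s,D),open("d4.pkl","wb"))
print(s["time"],s["position"],p,s["ft_force"],s["opening"],az)
cv2.imwrite("pics/w7.png",D["wrist"]["img"][:,:,::-1])
crop(D["scene"]["img"],230,400,130,330,3,"pics/sc7.png")
crop(D["side"]["img"],250,430,90,300,3.5,"pics/si7.png")
```

```text
9.9833 [630.67996889 -18.40981633 126.53673762] [630.10210215 -19.24851073 125.44515558] [-0.5067246   0.02157145 -0.25832375] 44.598125527407824 103.77997635315728
```

View pics/w7.png

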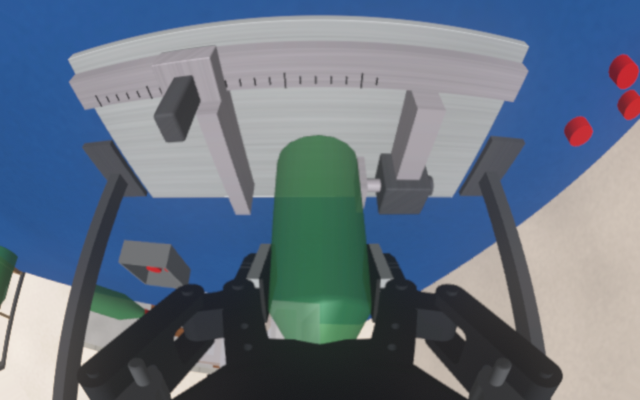

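View pics/sc7.png

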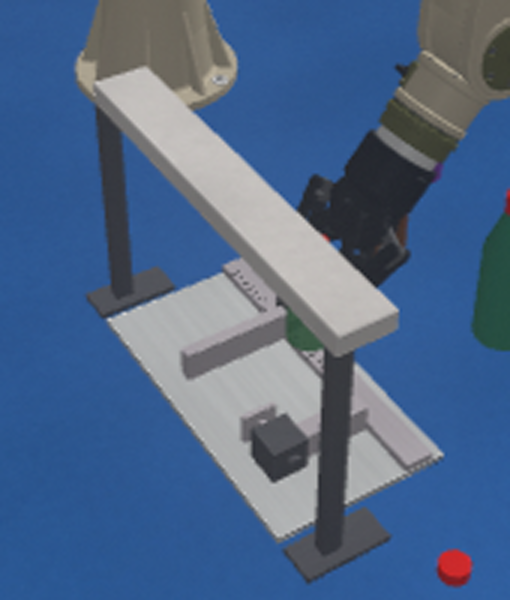

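View pics/si7.png

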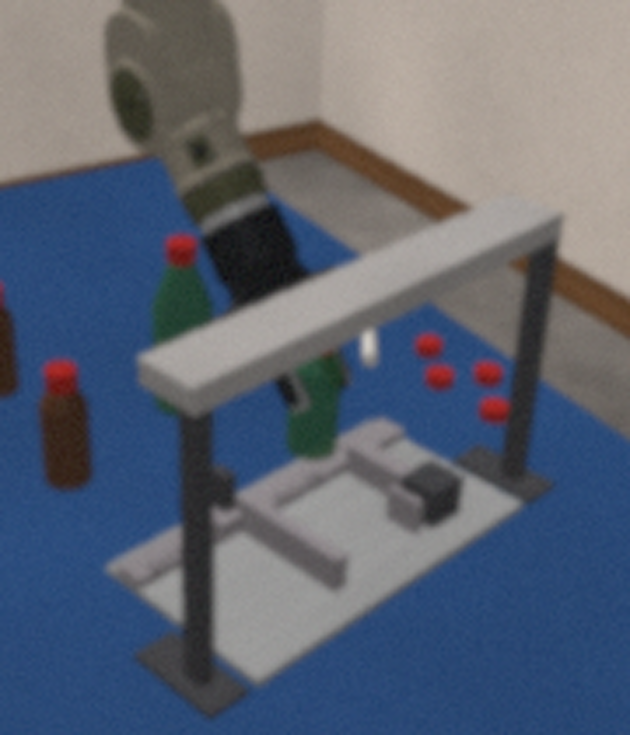

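Run:
```python
from h import *
import pickle
from scipy.optimize import least_squares
s,D=pickle.load(open("d4.pkl","rb"));w=D["wrist"];q=np.load("q.npy")
img=w["img"]
crop(img,60,340,30,230,2.8,"pics/w7a.png");crop(img,300,540,30,230,3.3,"pics/w7b.png")
G=np.array([[-110,-170,8],[-110,170,8],[80,170,8],[80,-170,8]],float)
print(proj(w,g2w(G,q),s).round(1))
Rt=Rm(s["tool_rot"]);gp=s["position"]-19*Rt[:,0]
print("grasp pt gauge",w2g(gp,q),gp[2])
for z in (gp[2]-68,gp[2]-68+85):
  a=np.linspace(0,2*np.pi,100);c=np.c_[gp[0]+23*np.cos(a),gp[1]+23*np.sin(a),0*a+z]
  u=proj(w,c,s);print(z,u.min(0),u.max(0))
```

```text
[[ 66.4  58.9]
 [530.2  46.8]
 [452.4 197.6]
 [152.  197.7]]
grasp pt gauge [-50.6794949   20.72380539] 141.089365391333
73.08936539133299 [276.22987589 135.56458689] [356.54996908 187.58298499]
158.089365391333 [263.06938341 301.86453709] [368.14990106 324.13679037]
```

View pics/w7a.png

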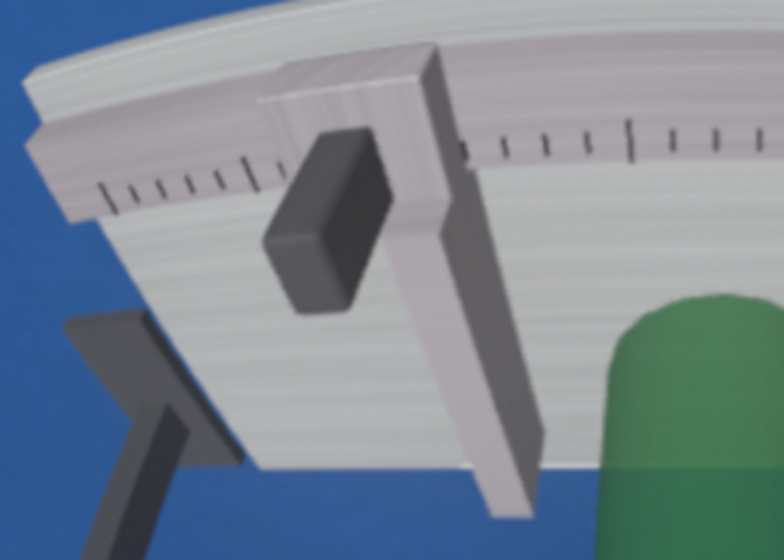

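View pics/w7b.png

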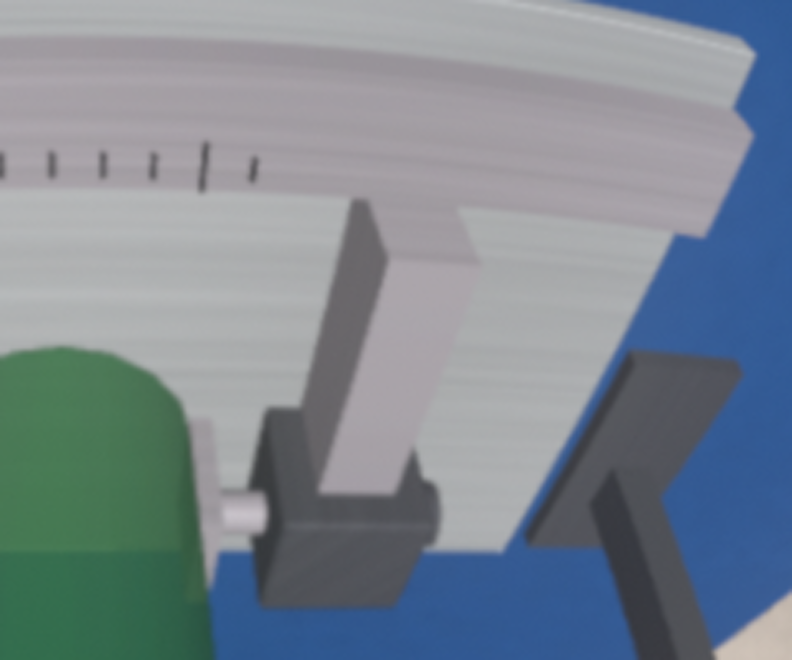

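Run:
```python
from h import *
import pickle
s,D=pickle.load(open("d4.pkl","rb"));w=D["wrist"];q=np.load("q.npy")
k=lambda u,v,z:w2g(plane(w,(u/2.8+60-.3,v/2.8+30-.3),z,s),q).round(1)
k2=lambda u,v,z:w2g(plane(w,(u/3.3+300-.3,v/3.3+30-.3),z,s),q).round(1)
print("jaw top end face",k(533,517,46),"other",k(492,517,46))
print("thumb top corners",[k(*c,71) for c in((265,240),(320,235),(350,310),(300,313))])
print("housing top near",k2(262,605,48),k2(393,605,48),k2(288,523,48),k2(428,525,48))
print("anvil top", k2(210,590,46))
print("carriage",k(440,235,33),k(443,200,33),k(438,45,33))
```

```text
jaw top end face [ 51.1 -40.3] other [ 51.3 -54.3]
thumb top corners [array([-91.4, -64.7]), array([-91.2, -52.7]), array([-71. , -53.2]), array([-71.1, -64.8])]
housing top near [45.4 75.5] [ 45.8 112.8] [ 7.6 75.6] [  8.  111.4]
anvil top [40.9 60.9]
carriage [-57.1 -45.8] [-67.7 -42.5] [-108.   -34.8]
```

Run:
```python
from workcell import bot
from h import *
import pickle
q=np.load("q.npy"); az=np.degrees(q[2])+180
p,o=pose(g2w([[30,20,90]],q)[0],az)
bot.move_linear(p,vel=120,orientation=o)
bot.pause(.2)
s=bot.get_state();print(s["ft_force"],s["position"],p)
p,o=pose(g2w([[30,20,73]],q)[0],az)
print(bot.move_linear(p,vel=25,orientation=o,contact_N=3))
s=bot.get_state();print(s["time"],s["position"],p,s["ft_force"])
D={n:bot.snapshot(n) for n in("wrist","scene","side")}
pickle.dump((s,D),open("d5.pkl","wb"))
crop(D["wrist"]["img"],60,560,0,400,1.6,"pics/w8.png")
crop(D["scene"]["img"],230,400,130,330,3,"pics/sc8.png")
crop(D["side"]["img"],250,430,90,300,2.8,"pics/si8.png")
```

```text
[-0.35988766 -0.19407045 -0.82997242] [649.53629824 -96.3046723   75.99594937] [649.15762634 -96.94591736  75.44515558]
True
11.8083 [649.0544317  -97.01283206  62.14458405] [649.15762634 -96.94591736  58.44515558] [-0.29559699  1.13670211  3.47871877]
```

View pics/w8.png

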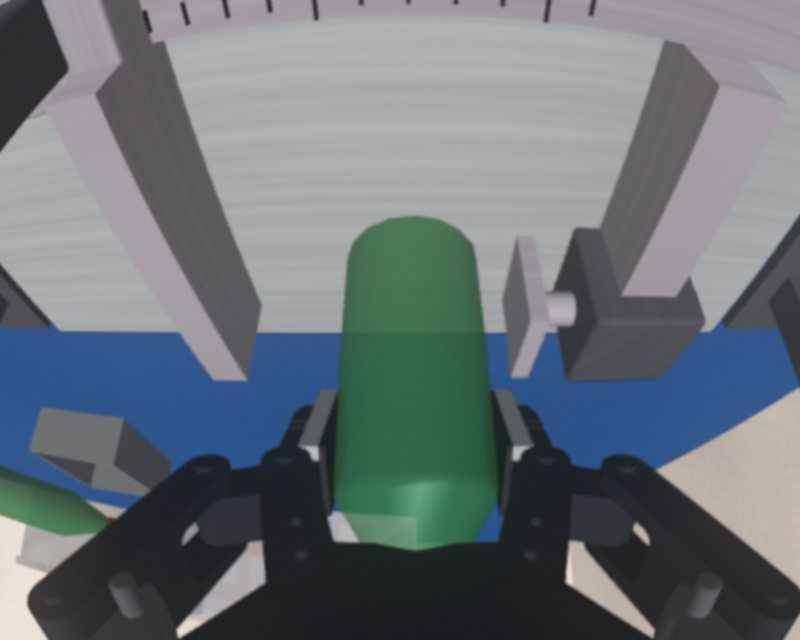

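View pics/si8.png

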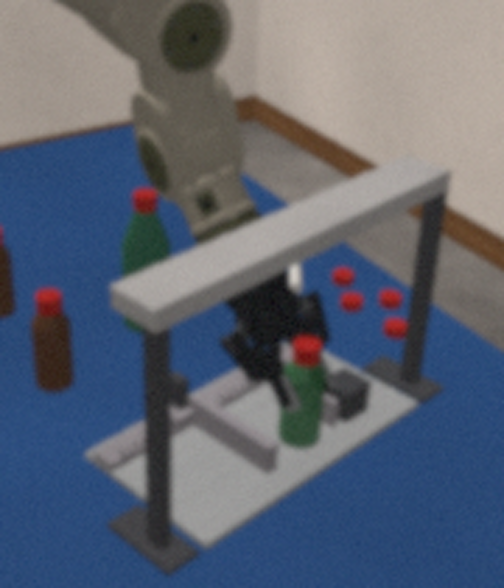

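Run:
```python
from workcell import bot
from h import *
import pickle
q=np.load("q.npy"); az=np.degrees(q[2])+180
s=bot.get_state(); print(s["ft_force"])
bot.set_gripper(64)
s=bot.get_state(); print(s["ft_force"],s["opening"])
p,o=pose(g2w([[30,20,76.5]],q)[0],az,d=110)
bot.move_linear(p,vel=120,orientation=o)
bot.pause(.1)
s=bot.get_state();print(s["time"],s["position"],p,s["ft_force"])
D={n:bot.snapshot(n) for n in("wrist","scene","side")}
pickle.dump((s,D),open("d6.pkl","wb"))
crop(D["wrist"]["img"],60,560,0,400,1.6,"pics/w9.png")
crop(D["side"]["img"],290,410,140,260,5,"pics/si9.png")
```

```text
[0.09675827 0.23848479 4.70133244]
[ 0.47962264 -0.32215457  0.05640202] 64.09563082618503
13.45 [631.82639207 -28.77515103 145.34483475] [632.31572593 -28.27438821 146.21004432] [-1.05299816 -0.72816864 -0.11046079]
```

View pics/w9.png

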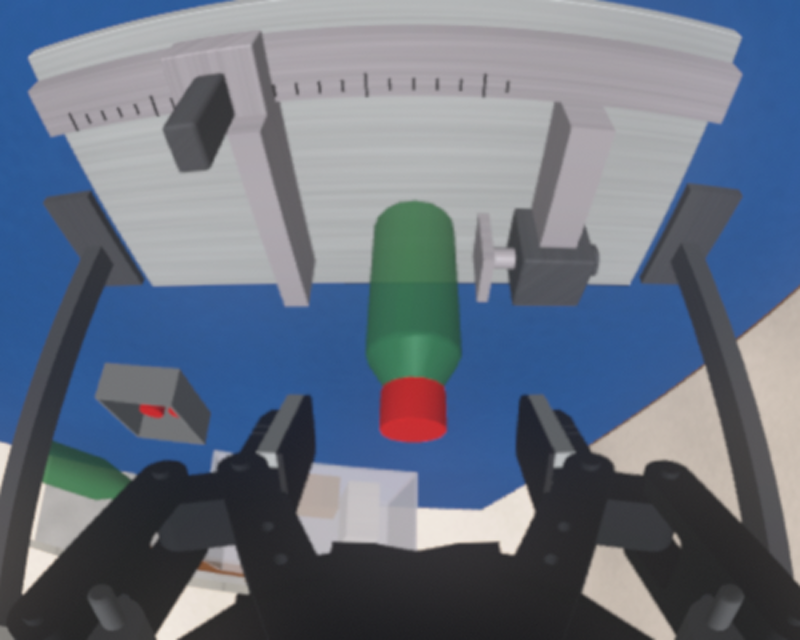

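View pics/si9.png

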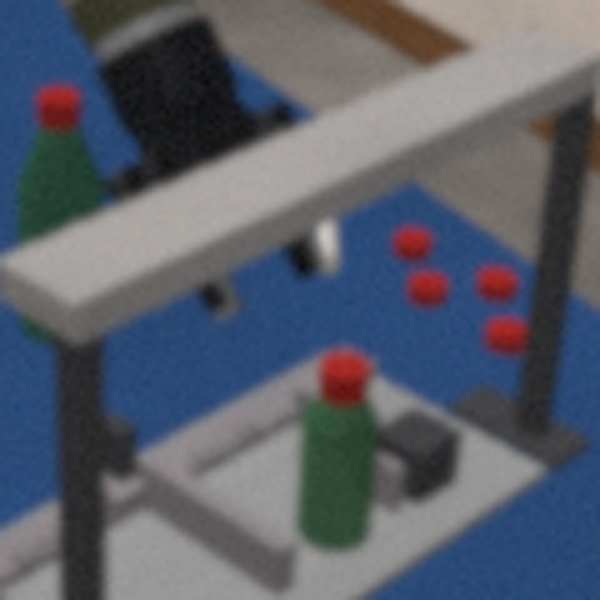

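Run:
```python
from workcell import bot
from h import *
import pickle
q=np.load("q.npy"); az=np.degrees(q[2])+180
s,D=pickle.load(open("d6.pkl","rb"))
print("bottle top",w2g(plane(D["wrist"],(413/1.6+60-.3,429/1.6-.3),130,s),q))
p,o=pose(g2w([[-82,-59.5,130]],q)[0],az,tilt=10)
bot.move_linear(p,vel=150,orientation=o)
p,o=pose(g2w([[-82,-59.5,59]],q)[0],az,tilt=10)
print(bot.move_linear(p,vel=80,orientation=o,contact_N=6))
bot.pause(.1)
s=bot.get_state();print(s["time"],s["position"],p,s["ft_force"])
d=bot.snapshot("wrist");pickle.dump((s,d),open("d7.pkl","wb"))
crop(d["img"],60,560,0,400,1.6,"pics/w10.png")
d=bot.snapshot("side");crop(d["img"],250,410,110,270,4,"pics/si10.png")
```

```text
bottle top [23.45537818 19.96859538]
False
15.5583 [543.75468475   1.50176883  40.97877357] [543.1449164    1.5511176   40.28865269] [ 1.12662866 -0.3485344   0.43574728]
```

View pics/w10.png

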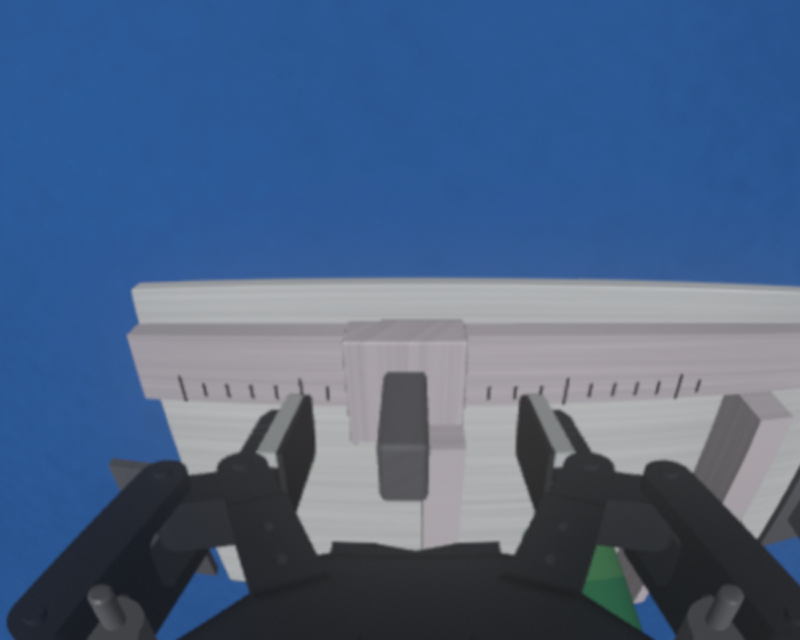

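View pics/si10.png

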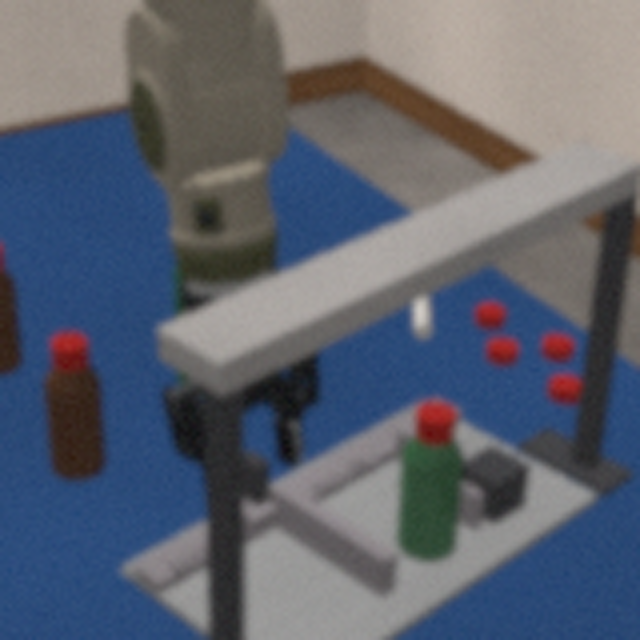

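Run:
```python
from workcell import bot
from h import *
import pickle
q=np.load("q.npy"); az=np.degrees(q[2])+180
bot.set_gripper(10); bot.pause(.1)
s=bot.get_state();gp=s["position"]-19*Rm(s["tool_rot"])[:,0];print(s["opening"],s["ft_force"],w2g(gp,q),gp[2])
u=np.array([-np.sin(q[2]),np.cos(q[2]),0])
y0=w2g(gp,q)[1]
for yt in (-35,-14):
    p,o=pose(g2w([[-82,yt,59]],q)[0],az,tilt=10)
    bot.move_linear(p,vel=40,orientation=o); bot.pause(.1)
    s=bot.get_state();gp=s["position"]-19*Rm(s["tool_rot"])[:,0];print(s["time"],s["opening"],"Fy",s["ft_force"]@u,s["ft_force"],w2g(gp,q),gp[2])
D={n:bot.snapshot(n) for n in("wrist","scene","side")}
pickle.dump((s,D),open("d8.pkl","wb"))
crop(D["wrist"]["img"],60,560,0,400,1.6,"pics/w11.png")
crop(D["side"]["img"],290,410,140,260,5,"pics/si11.png")
crop(D["scene"]["img"],260,390,180,310,5,"pics/sc11.png")
```

```text
13.001203690890224 [-5.12549058 -0.88567273  5.98908879] [-82.03767099 -60.42966551] 59.11935641898816
17.1333 13.100624946868459 Fy -5.01451834898292 [-5.14595082 -0.07002873  6.71547529] [-82.09832594 -36.16162847] 59.13146994063752
17.9083 12.991929712178807 Fy -5.152550835990591 [-5.15678392 -0.60535358  6.29158953] [-82.10385909 -15.19287099] 59.14703601518986
```

View pics/w11.png

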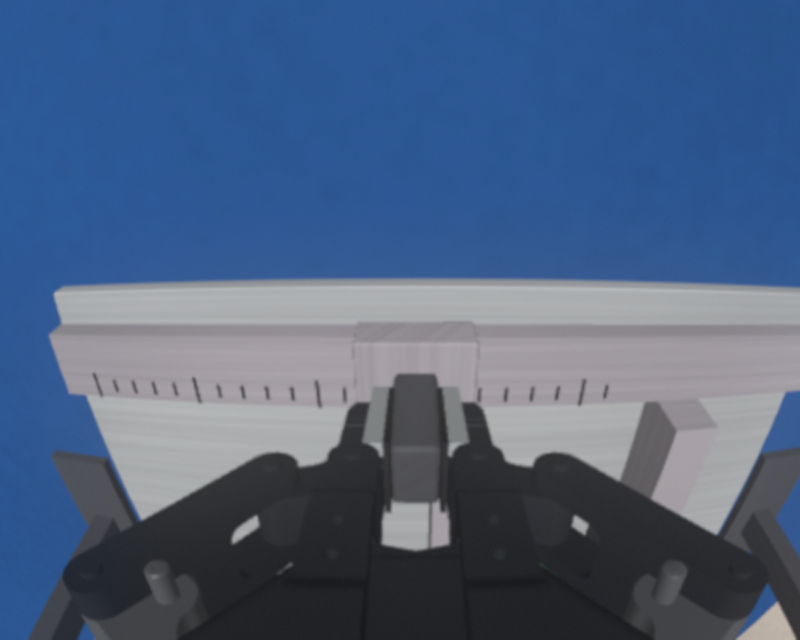

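View pics/si11.png

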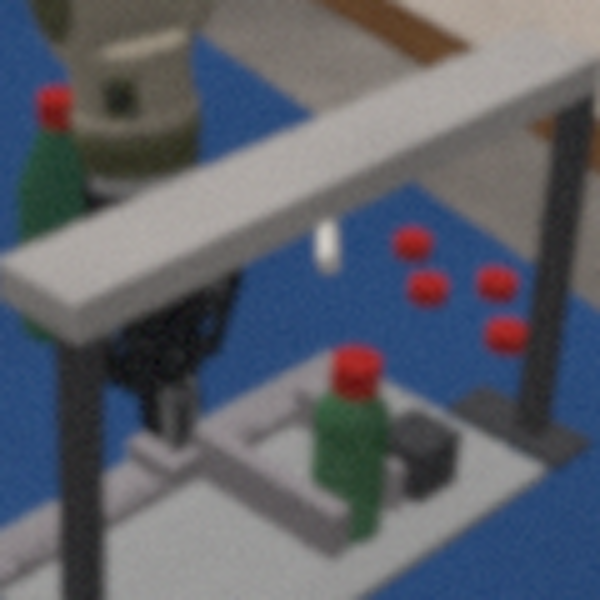

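View pics/sc11.png

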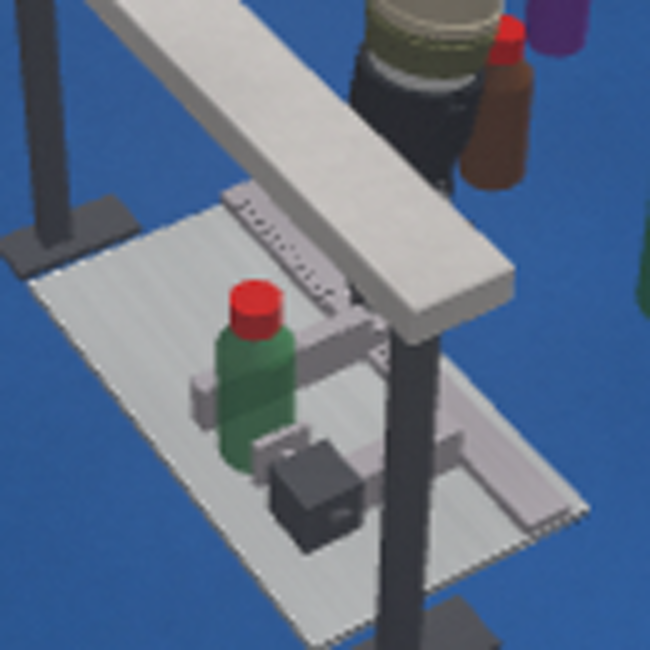

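Run:
```python
from workcell import bot
from h import *
import pickle
q=np.load("q.npy"); az=np.degrees(q[2])+180
u=np.array([-np.sin(q[2]),np.cos(q[2]),0])
for yt in (-11.5,-10,-9,-8,-7,-6):
    p,o=pose(g2w([[-82,yt,59]],q)[0],az,tilt=10)
    bot.move_linear(p,vel=15,orientation=o)
    F=[];
    for i in range(6): bot.pause(.03);s=bot.get_state();F.append(s["ft_force"]@u)
    gp=s["position"]-19*Rm(s["tool_rot"])[:,0];print(round(s["time"],2),yt,"Fy",np.mean(F).round(2),np.std(F).round(2),w2g(gp,q).round(2))
D={n:bot.snapshot(n) for n in("wrist","scene","side")}
pickle.dump((s,D),open("d9.pkl","wb"))
crop(D["side"]["img"],290,410,140,260,5,"pics/si12.png")
crop(D["scene"]["img"],260,390,180,310,5,"pics/sc12.png")
```

```text
18.57 -11.5 Fy -6.54 0.44 [-82.09 -13.09]
19.02 -10 Fy -7.09 0.56 [-82.11 -11.82]
19.48 -9 Fy -7.83 0.2 [-82.09 -10.92]
19.93 -8 Fy -7.9 0.38 [-82.12 -10.07]
20.38 -7 Fy -8.69 0.35 [-82.11  -9.16]
20.82 -6 Fy -8.8 0.4 [-82.12  -8.29]
```

View pics/si12.png

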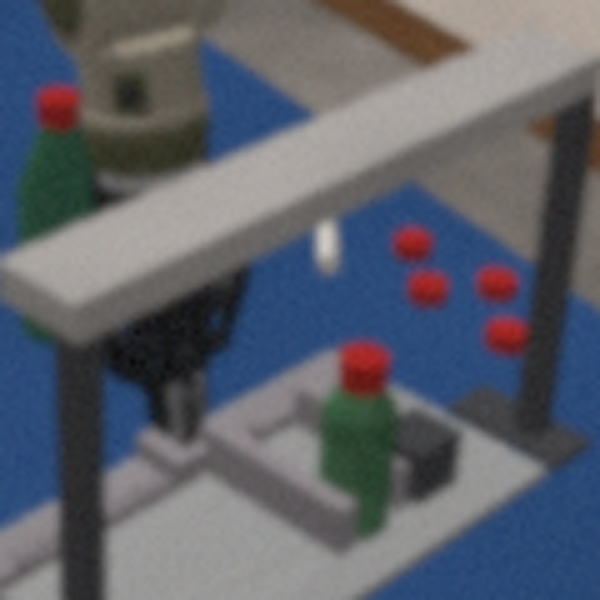

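View pics/sc12.png

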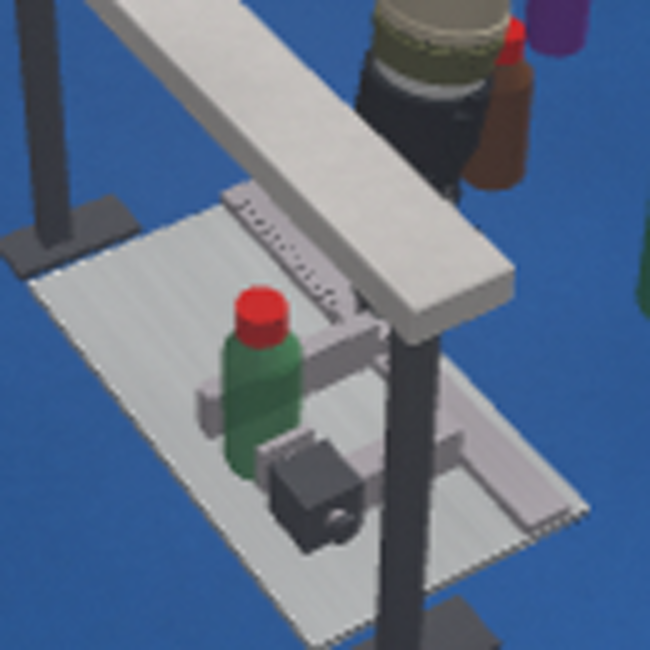

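Run:
```python
from workcell import bot
from h import *
import pickle
q=np.load("q.npy"); az=np.degrees(q[2])+180
u=np.array([-np.sin(q[2]),np.cos(q[2]),0])
for yt in (-4.8,):
    p,o=pose(g2w([[-82,yt,59]],q)[0],az,tilt=10)
    bot.move_linear(p,vel=15,orientation=o)
    F=[];
    for i in range(8): bot.pause(.03);s=bot.get_state();F.append(s["ft_force"]@u)
    gp=s["position"]-19*Rm(s["tool_rot"])[:,0];print(round(s["time"],2),yt,"Fy",np.mean(F).round(2),np.std(F).round(2),w2g(gp,q).round(2))
y=w2g(gp,q)[1]
# relax the command towards the measured place, then open and leave upwards
p,o=pose(g2w([[-82,y,59]],q)[0],az,tilt=10)
bot.set_gripper(50); bot.pause(.1)
s=bot.get_state();print(s["time"],s["ft_force"],s["opening"])
p,o=pose(g2w([[-82,y,59]],q)[0],az,tilt=10,d=90)
bot.move_linear(p,vel=120,orientation=o)
p,o=pose(g2w([[-55,25,160]],q)[0],az,tilt=40)
bot.move_linear(p,vel=150,orientation=o); bot.pause(.2)
s=bot.get_state();print(s["time"],s["position"],p)
D={n:bot.snapshot(n) for n in("wrist","scene","side")}
pickle.dump((s,D),open("d10.pkl","wb"))
crop(D["wrist"]["img"],60,560,0,400,1.6,"pics/w13.png")
crop(D["wrist"]["img"],280,480,110,260,4,"pics/w13b.png")
crop(D["side"]["img"],290,410,140,260,5,"pics/si13.png")
```

```text
21.49 -4.8 Fy -9.03 0.31 [-82.1   -7.23]
22.0333 [ 0.00758207  0.25480524 -0.53157784] 50.32029911809097
23.8083 [633.9039434  -13.86278406 146.08606267] [633.7672198  -13.20145255 145.44515558]
```

View pics/w13.png

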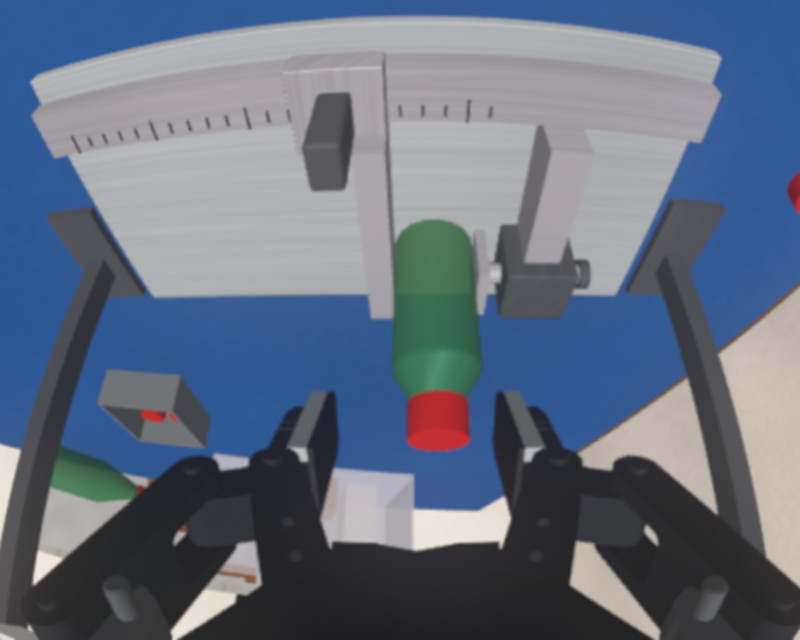

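View pics/w13b.png

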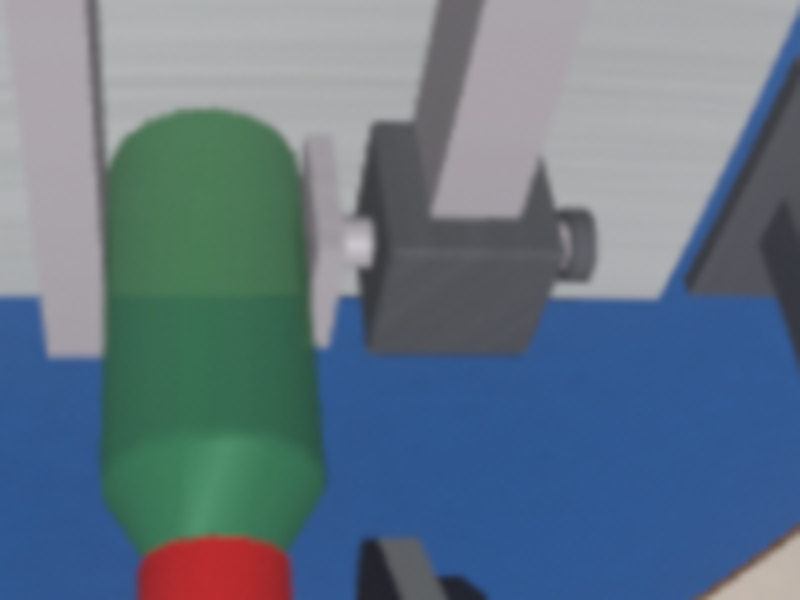

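View pics/si13.png

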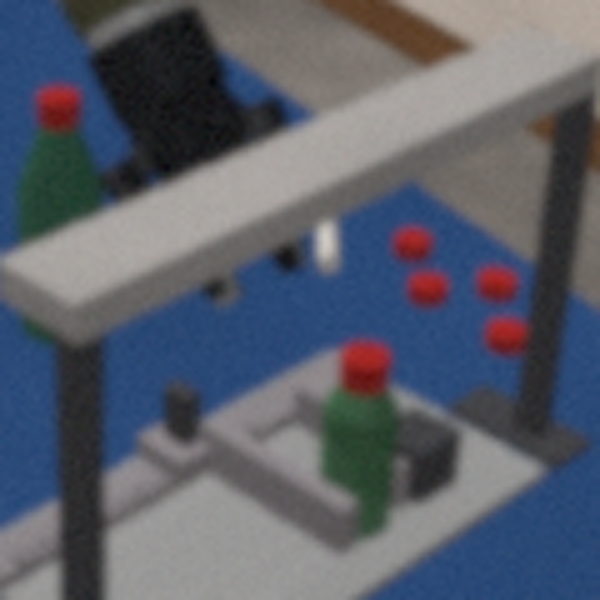

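Run:
```python
from h import *
import pickle
s,D=pickle.load(open("d6.pkl","rb"))
crop(D["wrist"]["img"],280,480,110,260,4,"pics/w9b.png")
```

```text
(no output)
```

View pics/w9b.png

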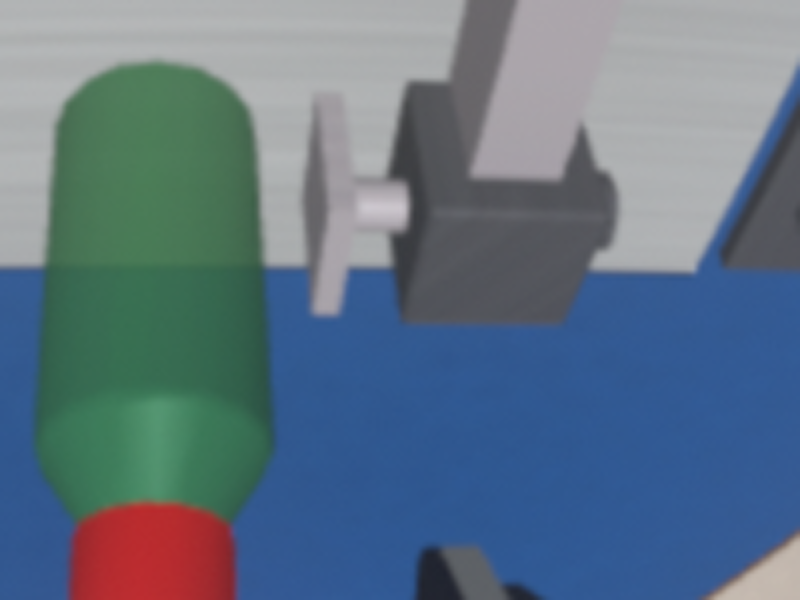

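Run:
```python
from h import *
import pickle
from scipy.optimize import minimize
q=np.load("q.npy");s,D=pickle.load(open("d10.pkl","rb"));a=np.linspace(0,2*np.pi,100)
for x in (20,25,30,35):
    out=[]
    for r,z in((23,8),(23,93),(15,130)):
        u=proj(D["wrist"],g2w(np.c_[x+r*np.cos(a),35.5+r*np.sin(a),0*a+z],q),s); out+=[u.min(0).round(1),u.max(0).round(1)]
    print(x,*out)
s2=pickle.load(open("d6.pkl","rb"))[1]["scene"]
for n in ("scene","side"): print(n,proj(D[n],g2w([[30,35.5,130],[30,35.5,8]],q)).round(1))
crop(D["wrist"]["img"],290,390,120,290,3.5,"pics/w14.png")
```

```text
20 [304.2 128.3] [353.6 162.2] [301.1 211.5] [360.7 240.1] [310.9 264.4] [352.7 278.8]
25 [304.4 132.4] [353.2 165.4] [301.4 215.1] [359.9 242.6] [311.  267.1] [352.  280.9]
30 [304.6 136.3] [352.7 168.6] [301.7 218.5] [359.2 245.1] [311.2 269.6] [351.4 282.9]
35 [304.8 140.2] [352.3 171.7] [302.  221.9] [358.5 247.6] [311.4 272.1] [350.8 284.8]
scene [[312.2 240.7]
 [312.3 270.7]]
side [[362.7 209.9]
 [360.  242.7]]
```

View pics/w14.png

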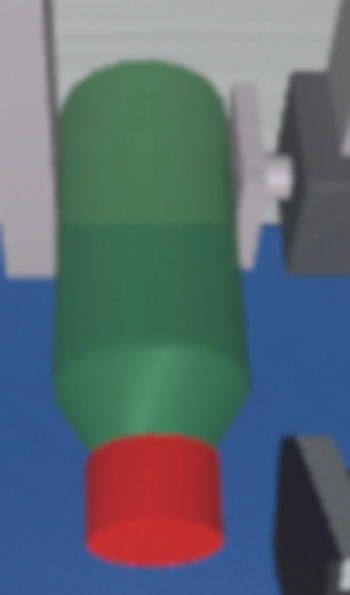

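Run:
```python
from workcell import bot
s=bot.get_state();print(s["time"],s["ft_force"],abs(s["dq"]).max())
print(bot.sign_off())
```

```text
23.9583 [ 0.38754452 -0.29048095 -0.92007416] 0.0021760917527152224
the job is handed in; nothing more can be done
None
```

I stood the short green bottle on the base plate at about gauge x 30, y 20 mm and let go of it. I then pinched the thumb post and slid the jaw shut on the bottle, released the post, backed off and handed the job in at about 24 s.

**Last checks:**
- **Anvil travel:** before-and-after wrist images put the anvil about 5.3 to 5.7 mm in, near half travel. Hand and gauge geometry said about 3.8 mm and the push force about 4 mm. A rough reading of the button in the scene image, taken 1 mm before the final position, said about 6 mm. They disagree by 2 mm or so, but all lie inside 2 to 8 mm.
- **Bottle:** it stands upright to within about 0.03 rad, at gauge x about 27 to 30 mm, between jaw and anvil.
- **Forces:** the greatest push on the post was about 9 N, most of it jaw friction. After backing off, the wrist force was near zero and the arm was at rest.

**What went wrong:** on the first approach the gripper touched the neighbouring brown bottle with about 7 N, so I backed off. On the second approach it made that bottle lean slightly. After the lift it stood upright again. The tall bottle and the tray were not touched.

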